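Build up a slip-clutch pack on the sprung assembly stand

ROBOT

A 6-joint arm with a two-finger parallel gripper is mounted at the origin on a cart in front of the work surface, level with it; the furniture and walls round the work are solid. World frame = base frame: x ahead of the robot, y to its left, z up, the work surface at z = 0. Lengths are in m, angles in rad, forces in N, time in s.
With the tool pointing down it reaches from about 0.25 to 0.775 m from the base axis. Payload 4 kg.
Tool frame: the origin (TCP) lies on the centre line of the jaws, within the pads' length; the fingertips stand 14 mm ahead of it and the grasp point (between the pads) lies 5 mm behind it (robot.tcp_to_tips is the distance from the TCP to the fingertips, in m); z points along the fingers, y is the line along which they close (so a half turn about z gives the same grasp; the last joint's range is limited). The gripper opens to 94 mm and grips with 3 to 60 N. Pads are 16 mm wide; open, the fingers measure 119 mm over their backs; the gripper's body (75 mm by 177 mm) begins 78 mm behind the grasp point.
Start: joints at [1.143, 0.087, 1.371, -0, 1.684, -0.103], TCP at [0.176, 0.521, 0.22] pointing down, gripper open.
Joint ranges: [-3.1, 3.1], [-0.76, 2.03], [0.27, 2.55], [-1.08, 4.22], [0.17, 2.65], [-2.57, 2.57]. Speed limits (rad/s): [2.79, 2.79, 3.14, 3.14, 3.14, 3.14].

INTERFACE

Orientations are given as [roll, pitch, yaw] about the fixed x, y, z axes, in that order (R = Rz(yaw) Ry(pitch) Rx(roll)).
In Python, from bench import robot gives the robot as it stands.
- The arm moves only by the tool carry_out, never from a script. Its argument "increments" is a list of rows, each a list of 3 entries, a list of its own where there are three numbers: the closure in counts, from 0 (fully open) to 255 (shut), then the shift along the tool's x, y, z in mm, then the turn about the tool's z in degrees. In form: [[fingers, [dx, dy, dz], twist], ...]. A call has 1 to 8 rows; each row shifts and turns the commanded pose from where the row before left it, along the tool's axes as they then stand; what a row does not reach is not made up. A row lasts 1/10 s, in which the tool goes at most 50 mm and 8.59 degrees, less where a joint would pass 70% of its speed; a pose out of reach is approached as far as the arm can. A call with a gripper value outside its range is refused whole. The fingers move at their own pace and stop on an object; the grip force is fixed at half the most. Time passes only in rows, so rows that do not move let the fingers close. It gives the time, the measured TCP pose, the force, the opening and the grip force at its end, in the units of the state.
- robot.get_obs(): the state, without advancing time (a new reading comes with each control period).
- robot.snapshot(name): name is "side" or "top" or "wrist"; returns the picture (420x560x3 uint8, blue, green, red); there is no depth.
- robot.get_calibration(name): a dict with "vfov" (degrees; the focal length in pixels is half the picture's height over the tangent of half this angle, whatever the lens; pixels are square), "cx", "cy" (the principal point, pixels), "T" (4x4, takes a point from camera to world coordinates). Camera axes: x right, y down, z forward; pixel columns grow to the right and rows downward; lengths in m; the calibration is good to about 2 mm. A picture is of the moment at which its call begins: read the wrist's pose just before it. get_calibration takes no time and is no camera call; for the wrist camera it gives the pose at the moment of the call.
- robot.close_job(): hands the job in; it is judged then, once.
The state is a dict: "time": time; "joint_positions": joint angles; "qvel": joint speeds; "joint_torque": joint torques, N m; "tool_pos": TCP position; "ee_rot": TCP orientation; "wrist_force": force on the tool from outside, world axes, zero at the start; "wrist_torque": the same for the moment, N m; "width": finger opening in m; "finger_force": force on a finger pad.
Only numpy, scipy, OpenCV 4.12 (cv2) and the standard library are available. Lean on these libraries where they do the work, as an engineer would, in place of code of your own. Each camera call takes 0.05 s, during which the arm holds its last target. There are 200 camera calls.

TASK

Build up the overload clutch for the mill's table feed on the spring-loaded assembly stand: over the stand's upright mandrel put one friction ring, then the gear, then the other friction ring, each lying flat on the one before, and last the flanged pressure cap, boss upward. Press the cap straight down against the spring until both catches have snapped over its flange, then let go and leave the pack held down by the catches.

Things in the scene. Friction and masses are not known exactly. Their poses are not given: they have to be found in the camera images.
- stand: Assembly stand, fixed to the bench: steel base 100 x 144 x 12 mm, in its middle a sprung round nest with an upright mandrel, a spring catch either side along its y axis (34 to 55 mm out, 15 mm wide, 107 mm above the bench). Clear along its x axis: fingers closing along x have room. Origin: underside centre, on the mandrel's axis, z up.
- nest_top (a point): Centre of the nest's upper face (steel disc, 60 mm diameter), at the mandrel's foot, z up; 46 mm above the bench when free. The mandrel stands on the nest and sinks with it: 18 mm diameter for 42 mm, then tapering to 7 mm at its top, 56 mm above this point.
- nest (a joint): How far the nest has sunk, m: 0 free, 0.011 at its lower stop. Spring: about 8 N to start moving, then 0.9 N per mm. With the whole pack on it, it must sink a little over 7 mm before the catches snap over the cap's flange; they then hold it at about 0.007.
- catch_l (a joint): Catch on the stand's +y side, rad: 0 upright (stop), grows as it swings outward, to 0.35; sprung inward. Its nose reaches in to 34 mm from the axis, flat underside 81 mm above the bench, sloped top up to 97 mm: the cap's flange, pushed down, spreads it by about 0.06, then it snaps back over the flange. Pressing the cap home takes about 8 to 15 N in all.
- catch_r (a joint): The same catch, mirrored, on the stand's -y side.
- ring_a: Friction ring: flat dark brown ring with six fine radial grooves, 54 mm outside, 21 mm bore, 10 mm thick. Origin: centre of its underside, z up. The two friction rings are alike; either may go first.
- ring_b: The other friction ring, the same as ring_a.
- gear: Steel spur gear with a brass bush in its bore: 56 mm over the teeth, 21 mm bore, 14 mm thick. Origin: centre of its underside, z up.
- cap: Aluminium pressure cap: round flange 76 mm diameter, 8 mm thick, closed boss 34 mm diameter on top, 31 mm high overall; 21 mm blind bore from below, 27 mm deep, goes over the mandrel. Lies boss upward; grip it by the boss. Origin: centre of its underside, z up.
Things that resemble listed ones, but are neither listed nor needed, are in the scene too. There is more than one size of the gear; the job needs the larger.

How it is judged:
On the way, in this order (a step that is already met when the one before it is completed fails the run):
1. a friction ring lies flat on the nest, round the mandrel (((horizontal distance between ring_a and nest_top below 0.004 m and z of ring_a in the frame of nest_top between -0.0025 and 0.0025 m and angle between ring_a's own z axis and vertical below 0.1 rad) or (horizontal distance between ring_b and nest_top below 0.004 m and z of ring_b in the frame of nest_top between -0.0025 and 0.0025 m and angle between ring_b's own z axis and vertical below 0.1 rad))), for 0.2 s.
2. the gear lies flat on that friction ring (((horizontal distance between ring_a and nest_top below 0.004 m and z of ring_a in the frame of nest_top between -0.0025 and 0.0025 m and angle between ring_a's own z axis and vertical below 0.1 rad) or (horizontal distance between ring_b and nest_top below 0.004 m and z of ring_b in the frame of nest_top between -0.0025 and 0.0025 m and angle between ring_b's own z axis and vertical below 0.1 rad)) and horizontal distance between gear and nest_top below 0.004 m and z of gear in the frame of nest_top between 0.0075 and 0.0125 m and angle between gear's own z axis and vertical below 0.1 rad), for 0.2 s.
3. the other friction ring lies flat on the gear (((horizontal distance between each of ring_a, ring_b and nest_top below 0.004 m and z of ring_a in the frame of nest_top between -0.0025 and 0.0025 m and angle between each of ring_a, ring_b's own z axis and vertical below 0.1 rad and z of ring_b in the frame of nest_top between 0.0215 and 0.0265 m) or (horizontal distance between each of ring_b, ring_a and nest_top below 0.004 m and z of ring_b in the frame of nest_top between -0.0025 and 0.0025 m and angle between each of ring_b, ring_a's own z axis and vertical below 0.1 rad and z of ring_a in the frame of nest_top between 0.0215 and 0.0265 m)) and horizontal distance between gear and nest_top below 0.004 m and z of gear in the frame of nest_top between 0.0075 and 0.0125 m and angle between gear's own z axis and vertical below 0.1 rad), for 0.2 s.
At the end, for the whole second after the job is handed in: Upward from the nest: friction ring, gear, friction ring, cap; each within 0.1 rad of flat, 2.5 mm of its height (0, 10, 24, 34 mm above the nest) and 4 mm of the mandrel's axis; the nest held 5.5 to 8.5 mm down by both catches, swung in (under 0.03 rad); all at rest (all of step 3 and horizontal distance between cap and nest_top below 0.004 m and z of cap in the frame of nest_top between 0.0315 and 0.0365 m and angle between cap's own z axis and vertical below 0.1 rad and value of joint nest between 0.0055 and 0.0085 m and value of joint each of catch_l, catch_r below 0.03 rad and linear speed of each of ring_a, gear, ring_b, cap below 0.01 m/s); the robot touches nothing.
It also fails if it takes over 96 s, if anything falls off the work surface, if the arm or the gripper's body presses on something with over 40 N, if the wrist force passes 120 N, or if a joint passes its speed limit or range.

## Working session

There is one attempt and no reset: what is moved stays moved. The work goes in short steps, Python scripts to look and compute and a tool call to move; the robot and the scene stay as the last step left them, time stands still between calls to the robot, and variables do not carry over. Pictures are saved under pics/ and viewed, at most 14 in all, crops included, and the job is handed in when it is done.

Besides the shell and the picture viewer there is one more tool, called after "Request:" as name([rows], argument=value, ...), one row to a line, values as JSON. carry_out: Moves the arm, as the interface text tells. Its arguments: {"type":"object","properties":{"increments":{"type":"array","items":{"type":"array"}}},"required":["increments"]}

```bash
mkdir -p pics
cat > h.py <<'E'
import cv2,numpy as np
from bench import robot
def snap(n,f=None):
    c=robot.get_calibration(n); im=robot.snapshot(n)
    if f: cv2.imwrite('pics/'+f,im)
    return im,c
def K(c):
    f=210/np.tan(np.radians(c['vfov'])/2); return f,c['cx'],c['cy']
def ray(c,u,v,z):
    f,cx,cy=K(c); T=np.array(c['T']); d=T[:3,:3]@np.array([(u-cx)/f,(v-cy)/f,1]); o=T[:3,3]
    return o+d*(z-o[2])/d[2]
def proj(c,p):
    f,cx,cy=K(c); T=np.array(c['T']); q=T[:3,:3].T@(np.array(p)-T[:3,3]); return f*q[0]/q[2]+cx,f*q[1]/q[2]+cy
E
python3 - <<'E'
from h import *
for n in('top','side'):
    im,c=snap(n,n+'1.png'); print(n,c)
o=robot.get_obs(); print(o['tool_pos'],o['ee_rot'],o['wrist_force'],o['time'],o['width'])
E
```

```text
top {'vfov': 48.0555272862617, 'cx': 287.45519250318563, 'cy': 205.45576384520956, 'T': array([[-2.34014299e-04, -9.98122403e-01,  6.12504153e-02,
         4.46556595e-01],
       [-9.99978184e-01,  6.37904303e-04,  6.57460656e-03,
        -2.77338848e-01],
       [-6.60133401e-03, -6.12475405e-02, -9.98100777e-01,
         1.17080262e+00],
       [ 0.00000000e+00,  0.00000000e+00,  0.00000000e+00,
         1.00000000e+00]])}
side {'vfov': 48.552603040804456, 'cx': 280.99829991918324, 'cy': 203.5499949349281, 'T': array([[ 0.88591698, -0.30526426,  0.34923463,  0.21608293],
       [-0.46382256, -0.59022164,  0.6606868 , -0.88400755],
       [ 0.00444177, -0.74729656, -0.66447583,  0.6654212 ],
       [ 0.        ,  0.        ,  0.        ,  1.        ]])}
[0.17532747 0.52080677 0.21843485] [-3.13961053e+00 -2.18111497e-04  2.81676541e+00] [-0.69988862  0.10940887  0.22182415] 0.1 0.09389414587559249
```

View pics/top1.png

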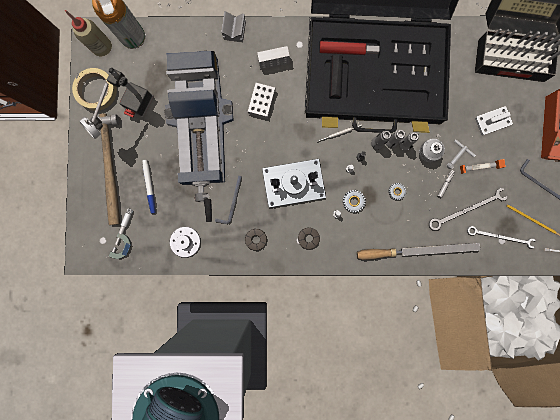

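View pics/side1.png

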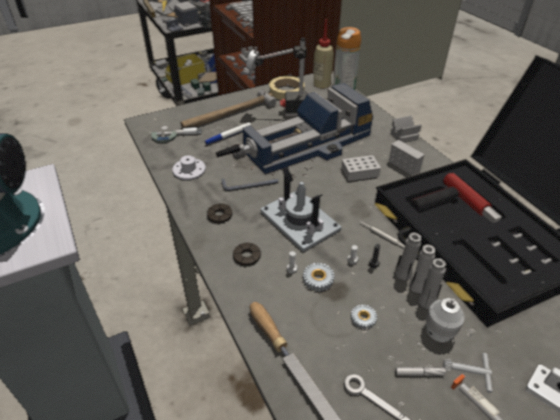

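Top view: stand (294,183), dark rings at (256,239) and (308,238), gears at (355,201) (larger) and (398,191) (smaller), flanged cap at (184,242); the item at (432,150) looks like a chuck. I'll confirm with an enlarged crop and measure sizes.

Run:
```python
from h import *
im=cv2.imread('pics/top1.png'); c=robot.get_calibration('top')
def crop(u,v,r=33): return cv2.resize(im[v-r:v+r,u-r:u+r],(264,264),interpolation=cv2.INTER_CUBIC)
cv2.imwrite('pics/crops.png',np.vstack([np.hstack([crop(184,242),crop(256,239),crop(308,238)]),np.hstack([crop(355,201),crop(398,191),crop(294,183,)])]))
hsv=cv2.cvtColor(im,cv2.COLOR_BGR2HSV)
g=cv2.cvtColor(im,cv2.COLOR_BGR2GRAY)
print(g[225,215],g[265,300])
for nm,u,v,z,m in [('cap',184,242,.008,g>135),('A',256,239,.01,g<80),('B',308,238,.01,g<80),('G',355,201,.014,g>140),('g',398,191,.01,g>140)]:
    w=np.zeros_like(g); r=22; w[v-r:v+r,u-r:u+r]=m[v-r:v+r,u-r:u+r]
    cs,_=cv2.findContours(w,cv2.RETR_EXTERNAL,2); k=max(cs,key=cv2.contourArea)
    (a,b),R=cv2.minEnclosingCircle(k); x,y,ww,hh=cv2.boundingRect(k)
    print(nm,(a,b),ww,hh,'pos',ray(c,a,b,z)[:2].round(4),'diam mm',(1000*np.linalg.norm(ray(c,a+R,b,z)-ray(c,a-R,b,z))).round(1))
```

```text
128 124
cap (184.156494140625, 241.37977600097656) 31 30 pos [ 0.4293 -0.015 ] diam mm 75.3
A (256.5, 240.07894897460938) 21 22 pos [ 0.4325 -0.1936] diam mm 54.3
B (308.8333435058594, 238.1666717529297) 22 22 pos [ 0.4372 -0.3222] diam mm 56.2
G (354.3351745605469, 201.3022003173828) 23 23 pos [ 0.5277 -0.4342] diam mm 59.5
g (397.375, 190.625) 17 17 pos [ 0.5543 -0.5412] diam mm 42.1
```

View pics/crops.png

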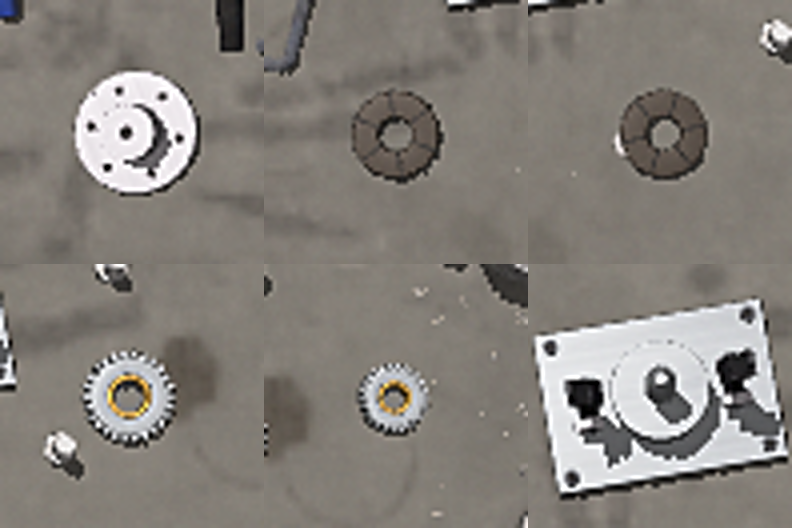

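Crop confirms: cap (184,241) 75 mm flange with boss; two grooved brown rings (256,240) and (309,238); gears at (354,201) 59 mm versus (397,191) 42 mm, so the first is the larger; stand with catches left/right, slightly rotated. Now the stand pose.

Run:
```python
from h import *
im=cv2.imread('pics/top1.png'); c=robot.get_calibration('top')
g=cv2.cvtColor(im,cv2.COLOR_BGR2GRAY)
w=np.zeros_like(g); w[148:218,250:338]=255*(g>160)[148:218,250:338]
w=cv2.morphologyEx(w,cv2.MORPH_OPEN,np.ones((3,3)))
k=max(cv2.findContours(w,0,2)[0],key=cv2.contourArea)
bp=cv2.boxPoints(cv2.minAreaRect(k)); P=np.array([ray(c,u,v,.012)[:2] for u,v in bp]); print(bp,P.round(4))
for i in range(4):
    d=P[(i+1)%4]-P[i]; print(np.linalg.norm(d).round(4),np.degrees(np.arctan2(d[1],d[0])).round(2))
print('ctr',P.mean(0))
# mandrel tip at crop (660,380-264=116)-> px
u,v=294-33+(660-528)/4-0.4,183-33+(380-264)/4-.4; print('tip',u,v,ray(c,u,v,.102))
im,c=snap('wrist','w1.png'); print(c['vfov'],c['cx'],c['cy'],c['T'].round(3));
```

```text
[[261.85648 167.99602]
 [318.45047 158.2942 ]
 [325.10233 197.09676]
 [268.50833 206.79857]] [[ 0.6107 -0.2063]
 [ 0.6347 -0.3466]
 [ 0.5383 -0.3626]
 [ 0.5144 -0.223 ]]
0.1423 -80.27
0.0978 -170.59
0.1416 99.71
0.0978 9.84
ctr [ 0.57452213 -0.28460571]
tip 293.6 178.6 [ 0.57351176 -0.28432989  0.102     ]
60.39533784355992 279.89912544663963 205.14304526177423 [[ 0.318  0.923  0.217  0.112]
 [ 0.948 -0.309 -0.075  0.543]
 [-0.002  0.23  -0.973  0.383]
 [ 0.     0.     0.     1.   ]]
```

Request:
carry_out([
  [0, [0, 0, 0], 7.7],
  [0, [0, 0, 0], 7.7],
  [0, [0, 0, 0], 7.7],
  [0, [0, 0, 0], 7.7],
  [0, [0, 0, 0], 7.7],
  [0, [0, 0, 0], 7.7],
  [0, [0, 0, 0], 7.7],
  [0, [0, 0, 0], 7.7],
])

```text
time: 0.95
tool_pos: [0.1754, 0.521, 0.219]
ee_rot: [-3.141, 0.001, 1.736]
wrist_force: [-0.6, -0.7, 0.8]
width: 0.0937
finger_force: 0.0
```

```bash
cat >> h.py <<'E'
def delta(x,y,z):
    o=robot.get_obs(); p=np.array(o['tool_pos']); yaw=o['ee_rot'][2]
    d=np.array([x,y,z])-p; cy,sy=np.cos(yaw),np.sin(yaw)
    print('pos',p.round(4),'rot',np.array(o['ee_rot']).round(4),'yawdeg',np.degrees(yaw).round(2),'t',round(o['time'],2),'F',np.array(o['wrist_force']).round(1),'w',round(o['width'],4),'ff',o['finger_force'])
    print('tool mm',(1000*np.array([d[0]*cy+d[1]*sy,d[0]*sy-d[1]*cy,-d[2]])).round(1))
E
python3 -c "
from h import *
delta(.4325,-.1936,.2)"
```

```text
pos [0.1754 0.521  0.219 ] rot [-3.1411e+00  8.0000e-04  1.7361e+00] yawdeg 99.47 t 0.95 F [-0.6 -0.7  0.8] w 0.0937 ff 0.0
tool mm [-747.2  136.    19. ]
```

Request:
carry_out([
  [0, [-46.7, 8.5, 0], 0],
  [0, [-46.7, 8.5, 0], 0],
  [0, [-46.7, 8.5, 0], 0],
  [0, [-46.7, 8.5, 0], 0],
  [0, [-46.7, 8.5, 0], 0],
  [0, [-46.7, 8.5, 0], 0],
  [0, [-46.7, 8.5, 0], 0],
  [0, [-46.7, 8.5, 0], 0],
])

```text
time: 1.75
tool_pos: [0.306, 0.1629, 0.2194]
ee_rot: [3.141, -0.0, 1.742]
wrist_force: [1.5, -0.4, -0.1]
width: 0.0943
finger_force: 0.0
```

Request:
carry_out([
  [0, [-46.7, 8.5, 0], 0],
  [0, [-46.7, 8.5, 0], 0],
  [0, [-46.7, 8.5, 0], 0],
  [0, [-46.7, 8.5, 0], 0],
  [0, [-46.7, 8.5, 0], 0],
  [0, [-46.7, 8.5, 0], 0],
  [0, [-46.7, 8.5, 0], 0],
  [0, [-46.7, 8.5, 0], 0],
])

```text
time: 2.55
tool_pos: [0.4367, -0.194, 0.2191]
ee_rot: [3.142, -0.0, 1.741]
wrist_force: [0.8, 0.7, 0.4]
width: 0.0941
finger_force: 0.0
```

Request:
carry_out([
  [0, [0, 0, 0], 0],
  [0, [0, 0, 0], 0],
  [0, [0, 0, 0], 0],
])

```text
time: 2.85
tool_pos: [0.4363, -0.1909, 0.2193]
ee_rot: [-3.141, -0.001, 1.743]
wrist_force: [-0.7, -0.2, -0.4]
width: 0.094
finger_force: 0.0
```

```bash
python3 -c "
from h import *
delta(.4325,-.1936,.016)
im,c=snap('wrist','w2.png'); print(c['T'].round(3)); print(proj(c,(.4325,-.1936,.01)))"
```

```text
pos [ 0.4363 -0.1909  0.2193] rot [-3.1414e+00 -8.0000e-04  1.7426e+00] yawdeg 99.84 t 2.85 F [-0.7 -0.2 -0.4] w 0.094 ff 0.0
tool mm [ -2.   -4.2 203.3]
[[ 0.985  0.167  0.038  0.425]
 [ 0.172 -0.959 -0.227 -0.125]
 [-0.001  0.23  -0.973  0.384]
 [ 0.     0.     0.     1.   ]]
(np.float64(276.52749876274373), np.float64(187.15659240027458))
```

View pics/w2.png

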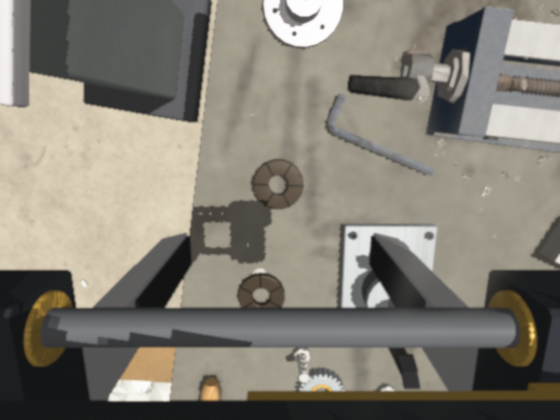

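Wrist view: ring A at about (278,184), ring B at (261,292), stand at right with catches, gear at (320,385), pegs near the gear. Closing axis is horizontal in the picture. Measure ring A from here.

```bash
cat >> h.py <<'E'
def disc(im,c,m,u,v,r,z):
    w=np.zeros(m.shape,np.uint8); w[v-r:v+r,u-r:u+r]=m[v-r:v+r,u-r:u+r]
    k=max(cv2.findContours(w,0,2)[0],key=cv2.contourArea)
    h=cv2.convexHull(k)[:,0].astype(float); P=np.array([ray(c,a,b,z)[:2] for a,b in h]).astype(np.float32)
    (a,b),R=cv2.minEnclosingCircle(P); (e,f),ax,_=cv2.fitEllipse(P*1000)
    print('circle',round(a,4),round(b,4),'D',round(2000*R,1),'ell',round(e,1),round(f,1),np.round(ax,1)); return e/1000,f/1000
E
python3 -c "
from h import *
im=cv2.imread('pics/w2.png'); c=robot.get_calibration('wrist'); g=cv2.cvtColor(im,6)
print(g[150:215:6,278],g[184,230:330:6])
disc(im,c,g<100,278,184,32,.01)
disc(im,c,g<100,261,292,30,.01)
"
```

```text
[151 145 105  98  92 147 147 129  90  84 147] [149 146 146 144  63  70  75 155 147 107  78  87  96 134 131 147 152]
circle 0.4238 -0.197 D 73.8 ell 428.9 -196.3 [53.  71.8]
circle 0.4375 -0.33 D 76.7 ell 439.7 -342.1 [ 68.2 102.7]
```

```bash
python3 -c "
from h import *
im=cv2.imread('pics/w2.png'); c=robot.get_calibration('wrist'); g=cv2.cvtColor(im,6)
m=(g<115); m[203:,:262]=False
w=cv2.morphologyEx(m.astype(np.uint8),cv2.MORPH_OPEN,np.ones((5,5)))
disc(im,c,w,278,184,30,.01); print(ray(c,277.5,184,.01))
x,y=disc(im,c,w,278,184,30,.01); delta(x,y,.016)
"
```

```text
circle 0.4308 -0.1937 D 62.9 ell 431.8 -192.3 [53.4 60.2]
[ 0.43313487 -0.19000591  0.01      ]
circle 0.4308 -0.1937 D 62.9 ell 431.8 -192.3 [53.4 60.2]
pos [ 0.4363 -0.1907  0.2196] rot [ 3.1413e+00 -3.0000e-04  1.7432e+00] yawdeg 99.88 t 2.9 F [ 0.5  1.1 -0.1] w 0.0939 ff 0.0
tool mm [ -0.8  -4.8 203.6]
```

Request:
carry_out([
  [0, [0, -3.8, 40], 0],
  [0, [0, 0, 40], 0],
  [0, [0, 0, 30], 0],
  [0, [0, 0, 0], 0],
  [0, [0, 0, 0], 0],
])

```text
time: 3.4
tool_pos: [0.433, -0.1916, 0.1103]
ee_rot: [3.141, 0.0, 1.743]
wrist_force: [1.3, -0.8, 1.3]
width: 0.0941
finger_force: 0.0
```

```bash
python3 -c "
from h import *
delta(.4328,-.1915,.016)
im,c=snap('wrist','w3.png'); print(proj(c,(.4328,-.1915,.01)));print(proj(c,(.4328,-.1645,.01)))"
```

```text
pos [ 0.433  -0.1916  0.1103] rot [3.1410e+00 2.0000e-04 1.7433e+00] yawdeg 99.88 t 3.4 F [ 1.3 -0.8  1.3] w 0.0941 ff 0.0
tool mm [ 0.2 -0.2 94.3]
(np.float64(280.2387864909881), np.float64(210.3652217079662))
(np.float64(286.54129922306674), np.float64(175.49741257850272))
```

View pics/w3.png

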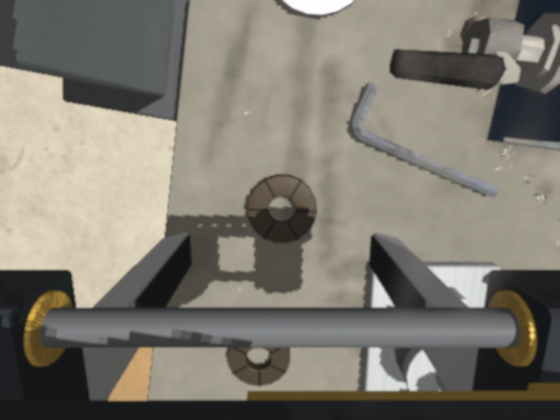

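Request:
carry_out([
  [0, [1.2, 0, 40], 0],
  [0, [0, 0, 40], 0],
  [0, [0, 0, 14], 0],
  [0, [0, 0, 0], 0],
  [255, [0, 0, 0], 0],
  [255, [0, 0, 0], 0],
  [255, [0, 0, 0], 0],
  [255, [0, 0, 0], 0],
])

```text
time: 4.25
tool_pos: [0.4332, -0.1917, 0.0163]
ee_rot: [3.14, 0.001, 1.742]
wrist_force: [-0.5, -0.3, 0.1]
width: 0.0654
finger_force: 0.0
```

Request:
carry_out([
  [255, [0, 0, 0], 0],
  [255, [0, 0, 0], 0],
  [255, [0, 0, 0], 0],
  [255, [0, 0, 0], 0],
])

```text
time: 4.65
tool_pos: [0.4329, -0.1915, 0.0158]
ee_rot: [3.141, 0.0, 1.742]
wrist_force: [-0.9, 0.8, 2.4]
width: 0.0534
finger_force: 30.0
```

Request:
carry_out([
  [255, [0, 0, -20], 0],
  [255, [0, 0, -40], 0],
  [255, [0, 0, -40], 0],
  [255, [0, 0, -40], 0],
  [255, [-38, 41, 0], 0],
  [255, [-38, 41, 0], 0],
  [255, [-38, 41, 0], 0],
  [255, [0, 0, 0], 0],
])

```text
time: 5.45
tool_pos: [0.561, -0.2757, 0.1496]
ee_rot: [-3.137, -0.004, 1.741]
wrist_force: [-0.5, -0.0, -1.7]
width: 0.0534
finger_force: 30.0
```

Request:
carry_out([
  [255, [0, 0, 0], 0],
  [255, [0, 0, 0], 0],
])

```text
time: 5.65
tool_pos: [0.5576, -0.2726, 0.1553]
ee_rot: [-3.141, -0.001, 1.742]
wrist_force: [-0.5, 0.2, -0.5]
width: 0.0536
finger_force: 30.0
```

```bash
python3 -c "
from h import *
delta(.574,-.2845,.16)
im,c=snap('wrist','w4.png'); print(c['T'].round(3)); print(proj(c,(.574,-.2845,.102)))"
```

```text
pos [ 0.5576 -0.2726  0.1553] rot [-3.1408e+00 -9.0000e-04  1.7418e+00] yawdeg 99.8 t 5.65 F [-0.5  0.2 -0.5] w 0.0536 ff 29.99971124343574
tool mm [-14.6  14.2  -4.7]
[[ 0.985  0.167  0.037  0.546]
 [ 0.171 -0.959 -0.227 -0.207]
 [-0.002  0.23  -0.973  0.32 ]
 [ 0.     0.     0.     1.   ]]
(np.float64(302.74495733810414), np.float64(250.87754780487563))
```

View pics/w4.png

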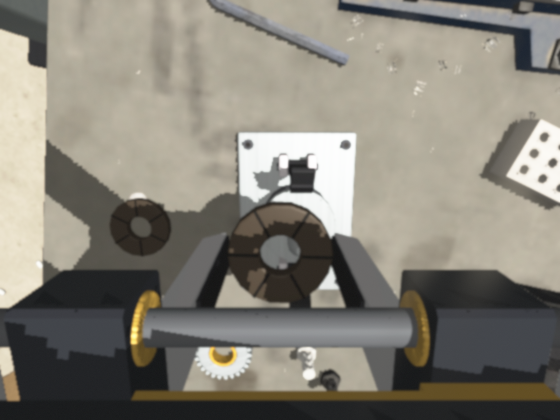

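```bash
python3 -c "
from h import *
im=cv2.imread('pics/w4.png'); c=robot.get_calibration('wrist'); g=cv2.cvtColor(im,6)
m=(g>185).astype(np.uint8)
# edges of base: sub-pixel by threshold along rows/cols
L=[];R=[]
for v in (152,158,164,170,180,190,198): 
    r=np.where(m[v,225:370])[0]; L.append((225+r[0],v)); R.append((225+r[-1]+1,v))
T=[(u,120+np.where(m[120:150,u])[0][0]) for u in range(255,340,10)]
print(L,R,T)
Lp=np.array([ray(c,u,v,.012)[:2] for u,v in L]);Rp=np.array([ray(c,u,v,.012)[:2] for u,v in R]);Tp=np.array([ray(c,u,v,.012)[:2] for u,v in T])
def line(P):
    d=np.linalg.svd(P-P.mean(0))[2][0]; return np.degrees(np.arctan2(d[1],d[0]))
print(line(Lp),line(Rp),line(Tp))
a=np.radians(9.8); X=np.array([np.cos(a),np.sin(a)]);Y=np.array([-X[1],X[0]])
print('width',((Rp-0).mean(0)-Lp.mean(0))@X)
cx=(np.median(Lp@X)+np.median(Rp@X))/2; cy=np.median(Tp@Y)-.072
print('ctr',cx*X+cy*Y)
p=ray(c,280.5,253,.1495); tp=np.array(robot.get_obs()['tool_pos']); d=(p-tp)[:2]; print('ring rel tcp stand axes',d@X,d@Y)
"
```

```text
[(np.int64(239), 152), (np.int64(239), 158), (np.int64(239), 164), (np.int64(239), 170), (np.int64(240), 180), (np.int64(240), 190), (np.int64(250), 198)] [(np.int64(356), 152), (np.int64(356), 158), (np.int64(355), 164), (np.int64(355), 170), (np.int64(355), 180), (np.int64(354), 190), (np.int64(354), 198)] [(255, np.int64(132)), (265, np.int64(132)), (275, np.int64(132)), (285, np.int64(132)), (295, np.int64(132)), (305, np.int64(132)), (315, np.int64(132)), (325, np.int64(132)), (335, np.int64(132))]
-71.45470195474286 -79.97862939690893 9.848940673208647
width 0.09820589048535719
ctr [ 0.57436895 -0.28494349]
ring rel tcp stand axes -4.247164555302686e-05 0.0017442657785924623
```

```bash
python3 -c "
from h import *
delta(.5745,-.2864,.155)"
```

```text
pos [ 0.5576 -0.2725  0.1561] rot [3.1413e+00 2.0000e-04 1.7419e+00] yawdeg 99.8 t 5.7 F [-0.2  0.  -0.6] w 0.0532 ff 29.999603214673698
tool mm [-16.6  14.3   1.1]
```

Request:
carry_out([
  [255, [-16.6, 14.3, 0], 0],
  [255, [0, 0, 0], 0],
  [255, [0, 0, 0], 0],
  [255, [0, 0, 15], 0],
  [255, [0, 0, 15], 0],
  [255, [0, 0, 10], 0],
  [255, [0, 0, 0], 0],
  [255, [0, 0, 0], 0],
])

```text
time: 6.5
tool_pos: [0.5749, -0.2868, 0.1145]
ee_rot: [-3.14, -0.001, 1.742]
wrist_force: [0.6, -0.2, -0.3]
width: 0.0531
finger_force: 30.0
```

```bash
python3 -c "
from h import *
delta(.5745,-.2864,.062)
im,c=snap('wrist','w5.png');im,c=snap('side','s5.png')
u,v=map(int,proj(c,(.574,-.285,.1)));r=60
cv2.imwrite('pics/s5c.png',cv2.resize(im[v-r:v+r,u-r:u+r],None,fx=5,fy=5,interpolation=cv2.INTER_CUBIC))"
```

```text
pos [ 0.5749 -0.2868  0.1145] rot [-3.1404e+00 -1.2000e-03  1.7417e+00] yawdeg 99.79 t 6.5 F [ 0.6 -0.2 -0.3] w 0.0531 ff 29.999647247605026
tool mm [ 0.5 -0.3 52.5]
```

View pics/s5c.png

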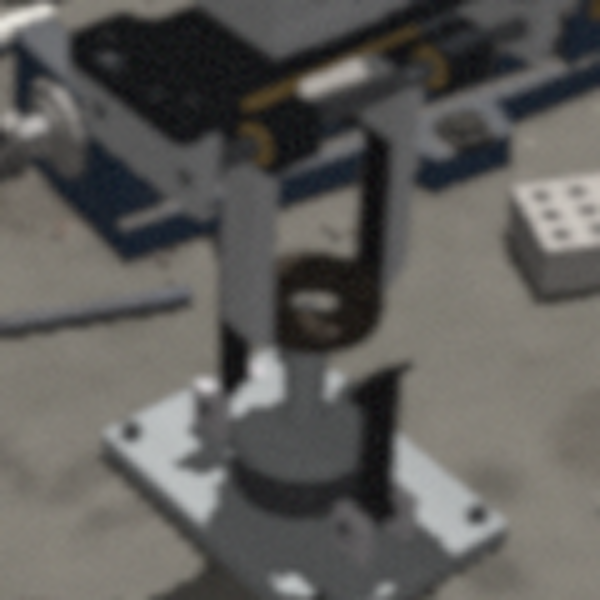

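The ring hangs right over the mandrel tip (mandrel at crop (303,370), bore at (315,305)). Lower gently watching force.

Request:
carry_out([
  [255, [0, 0, 4], 0],
  [255, [0, 0, 4], 0],
  [255, [0, 0, 4], 0],
  [255, [0, 0, 4], 0],
  [255, [0, 0, 0], 0],
])

```text
time: 7.1
tool_pos: [0.5748, -0.2866, 0.0982]
ee_rot: [-3.14, -0.002, 1.742]
wrist_force: [-1.2, 1.2, -1.3]
width: 0.0533
finger_force: 30.0
```

Request:
carry_out([
  [255, [0, 0, 6], 0],
  [255, [0, 0, 6], 0],
  [255, [0, 0, 6], 0],
  [255, [0, 0, 6], 0],
  [255, [0, 0, 6], 0],
  [255, [0, 0, 3], 0],
  [255, [0, 0, 0], 0],
])

```text
time: 7.8
tool_pos: [0.5748, -0.2866, 0.0652]
ee_rot: [-3.14, -0.002, 1.742]
wrist_force: [-2.6, 3.3, -1.9]
width: 0.053
finger_force: 30.0
```

Request:
carry_out([
  [255, [0.5, -0.5, 2], 0],
  [255, [0, 0, 0], 0],
  [90, [0, 0, 0], 0],
  [60, [0, 0, 0], 0],
  [30, [0, 0, 0], 0],
  [0, [0, 0, 0], 0],
  [0, [0, 0, 0], 0],
])

```text
time: 8.5
tool_pos: [0.5751, -0.2871, 0.0648]
ee_rot: [3.141, 0.001, 1.742]
wrist_force: [-0.8, 0.2, 0.1]
width: 0.0895
finger_force: 0.0
```

Request:
carry_out([
  [0, [0, 0, -20], 0],
  [0, [0, 0, -40], 0],
  [0, [0, 0, -40], 0],
  [0, [50, 0, -20], 0],
  [0, [0, 0, 0], 0],
  [0, [0, 0, 0], 0],
])

```text
time: 9.1
tool_pos: [0.5672, -0.2406, 0.1841]
ee_rot: [3.14, 0.002, 1.743]
wrist_force: [-0.6, 0.4, -0.5]
width: 0.0935
finger_force: 0.0
```

```bash
python3 -c "
from h import *
delta(.5277,-.4342,.18)
im,c=snap('wrist','w6.png')
print(proj(c,(.5742,-.2848,.046)),proj(c,(.5742,-.2848,.102)))
im,c=snap('side','s6.png')
u,v=map(int,proj(c,(.574,-.285,.06)));r=60
cv2.imwrite('pics/s6c.png',cv2.resize(im[v-r:v+r,u-r:u+r],None,fx=4,fy=4,interpolation=cv2.INTER_CUBIC))"
```

```text
pos [ 0.5672 -0.2406  0.1841] rot [3.1399e+00 1.9000e-03 1.7431e+00] yawdeg 99.87 t 9.1 F [-0.6  0.4 -0.5] w 0.0935 ff 0.0
tool mm [-184.   -72.1    4.1]
(np.float64(279.2967018094019), np.float64(248.69559981242855)) (np.float64(279.2204952321013), np.float64(275.3127574638709))
```

View pics/w6.png

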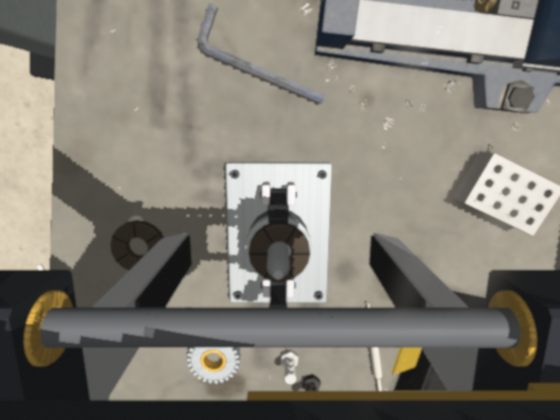

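Ring A lies around the mandrel on the nest at (279,248), matching the predicted stand centre. On to the gear (lower left, (213,360)).

Request:
carry_out([
  [0, [-46, -18, 0], 0],
  [0, [-46, -18, 0], 0],
  [0, [-46, -18, 0], 0],
  [0, [-46, -18, 0], 0],
  [60, [0, 0, 35], 0],
  [60, [0, 0, 35], 0],
  [60, [0, 0, 0], 0],
  [60, [0, 0, 0], 0],
])

```text
time: 10.0
tool_pos: [0.5262, -0.4344, 0.111]
ee_rot: [-3.139, -0.003, 1.741]
wrist_force: [-0.3, 0.2, 0.6]
width: 0.072
finger_force: 0.0
```

```bash
python3 -c "
from h import *
delta(.5277,-.4342,.016)
im,c=snap('wrist','w7.png');print(proj(c,(.5277,-.4342,.014)))"
```

```text
pos [ 0.5262 -0.4344  0.111 ] rot [-3.139  -0.0035  1.7409] yawdeg 99.74 t 10.0 F [-0.3  0.2  0.6] w 0.072 ff 0.0
tool mm [-0.   1.5 95. ]
(np.float64(282.86619430984075), np.float64(212.17418167226361))
```

View pics/w7.png

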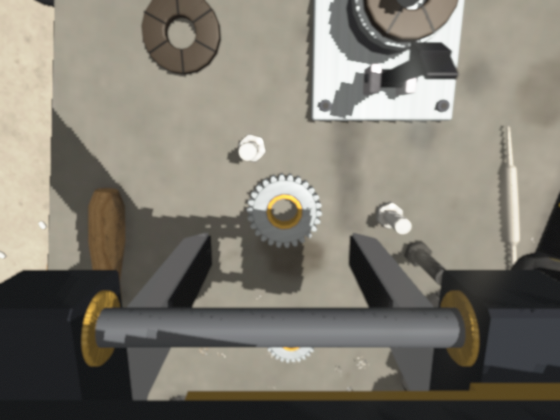

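Gear at (284,210), 73 px across, clear between the fingers; the peg at (392,216) stays outside the right finger.

Request:
carry_out([
  [60, [1.3, 2.7, 0], 0],
  [60, [0, 0, 30], 0],
  [60, [0, 0, 40], 0],
  [60, [0, 0, 25], 0],
  [60, [0, 0, 0], 0],
  [60, [0, 0, 0], 0],
  [255, [0, 0, 0], 0],
  [255, [0, 0, 0], 0],
])

```text
time: 10.85
tool_pos: [0.5306, -0.4335, 0.0203]
ee_rot: [3.14, 0.003, 1.742]
wrist_force: [-2.0, -1.0, 1.7]
width: 0.0591
finger_force: 0.8
```

Request:
carry_out([
  [255, [0, 0, 0], 0],
  [255, [0, 0, 0], 0],
  [255, [0, 0, 0], 0],
  [255, [0, 0, 0], 0],
  [255, [0, 0, 0], 0],
])

```text
time: 11.35
tool_pos: [0.5302, -0.4334, 0.0199]
ee_rot: [3.14, 0.002, 1.742]
wrist_force: [-0.8, -0.1, 5.8]
width: 0.0547
finger_force: 30.0
```

```bash
python3 -c "
from h import *
delta(.5742,-.2848,.16)"
```

```text
pos [ 0.5302 -0.4334  0.0199] rot [3.1402e+00 2.1000e-03 1.7416e+00] yawdeg 99.79 t 11.35 F [-0.8 -0.1  5.8] w 0.0547 ff 30.002557723782957
tool mm [ 139.    68.7 -140.1]
```

Request:
carry_out([
  [255, [0, 0, -20], 0],
  [255, [0, 0, -45], 0],
  [255, [0, 0, -45], 0],
  [255, [0, 0, -35], 0],
  [255, [48, 23, 0], 0],
  [255, [48, 23, 0], 0],
  [255, [20, 10, 0], 0],
  [255, [0, 0, 0], 0],
])

```text
time: 12.15
tool_pos: [0.5642, -0.3112, 0.1623]
ee_rot: [-3.141, -0.003, 1.746]
wrist_force: [0.1, -0.6, -1.3]
width: 0.0547
finger_force: 30.0
```

Request:
carry_out([
  [255, [0, 0, 0], 0],
  [255, [0, 0, 0], 0],
])

```text
time: 12.35
tool_pos: [0.5628, -0.3161, 0.1623]
ee_rot: [-3.141, -0.0, 1.741]
wrist_force: [0.4, -0.7, -1.4]
width: 0.0546
finger_force: 30.0
```

```bash
python3 -c "
from h import *
delta(.5742,-.2848,.16)
im,c=snap('wrist','w8.png'); a=np.radians(9.8);tp=np.array(robot.get_obs()['tool_pos'])
for dx in(-.028,.028): print(proj(c,tp+[dx*np.cos(a),dx*np.sin(a),-.006]))
print(proj(c,tp+[0,0,-.006]))
cv2.imwrite('pics/w8c.png',cv2.resize(im[180:340,190:370],None,fx=4,fy=3.6,interpolation=cv2.INTER_CUBIC)[:600])
"
```

```text
pos [ 0.5628 -0.3161  0.1623] rot [-3.1406e+00 -3.0000e-04  1.7406e+00] yawdeg 99.73 t 12.35 F [ 0.4 -0.7 -1.4] w 0.0546 ff 29.999440748943016
tool mm [28.9 16.5  2.3]
(np.float64(224.69880437834274), np.float64(257.1792981689451))
(np.float64(336.1897645664592), np.float64(257.21312025167646))
(np.float64(280.4254475319434), np.float64(257.19620349590525))
```

View pics/w8c.png

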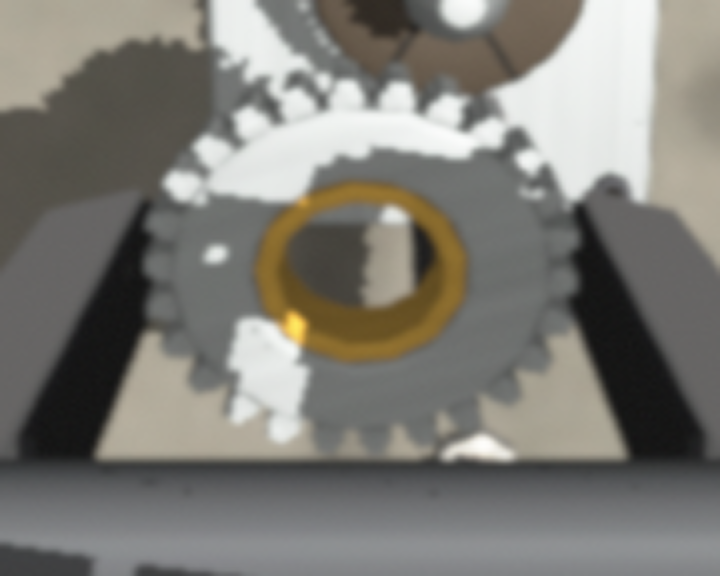

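Gear held flat; bush centre at picture (280.3,255.4) against TCP (280.4,257.2): about 1 mm toward tool +x. Place with that offset.

```bash
python3 -c "
from h import *
delta(.574,-.2854,.162)"
```

```text
pos [ 0.5628 -0.3163  0.1624] rot [-3.1408e+00 -3.0000e-04  1.7401e+00] yawdeg 99.7 t 12.4 F [-1.6  0.7 -1.8] w 0.0544 ff 29.999433177290484
tool mm [28.6 16.3  0.4]
```

Request:
carry_out([
  [255, [28.6, 16.3, 0], 0],
  [255, [0, 0, 0], 0],
  [255, [0, 0, 0], 0],
  [255, [0, 0, 15], 0],
  [255, [0, 0, 15], 0],
  [255, [0, 0, 8], 0],
  [255, [0, 0, 0], 0],
  [255, [0, 0, 0], 0],
])

```text
time: 13.2
tool_pos: [0.5742, -0.2843, 0.1243]
ee_rot: [-3.141, -0.001, 1.741]
wrist_force: [0.2, 0.4, -1.4]
width: 0.0548
finger_force: 30.0
```

Request:
carry_out([
  [255, [0, 0, 4], 0],
  [255, [0, 0, 4], 0],
  [255, [0, 0, 4], 0],
  [255, [0, 0, 4], 0],
  [255, [0, 0, 4], 0],
  [255, [0, 0, 0], 0],
])

```text
time: 13.8
tool_pos: [0.5741, -0.2839, 0.1039]
ee_rot: [-3.14, -0.001, 1.742]
wrist_force: [-0.3, 0.7, -1.4]
width: 0.0545
finger_force: 30.0
```

Request:
carry_out([
  [255, [-0.8, 0, 4], 0],
  [255, [0, 0, 6], 0],
  [255, [0, 0, 6], 0],
  [255, [0, 0, 6], 0],
  [255, [0, 0, 0], 0],
])

```text
time: 14.3
tool_pos: [0.5739, -0.2845, 0.0813]
ee_rot: [-3.139, -0.002, 1.742]
wrist_force: [-0.9, -0.5, -1.5]
width: 0.0546
finger_force: 30.0
```

Request:
carry_out([
  [255, [0, 0, 3], 0],
  [255, [0, 0, 2], 0],
  [255, [0, 0, 0], 0],
  [255, [0, 0, 0], 0],
  [90, [0, 0, 0], 0],
  [60, [0, 0, 0], 0],
  [60, [0, 0, 0], 0],
  [40, [0, 0, 0], 0],
])

```text
time: 15.1
tool_pos: [0.5749, -0.2851, 0.0785]
ee_rot: [3.141, 0.0, 1.742]
wrist_force: [0.0, 0.5, -0.3]
width: 0.077
finger_force: 0.0
```

Request:
carry_out([
  [40, [0, 0, -20], 0],
  [40, [0, 0, -40], 0],
  [40, [0, 0, -45], 0],
  [20, [0, 0, 0], 0],
  [0, [0, 0, 0], 0],
])

```text
time: 15.6
tool_pos: [0.5755, -0.2854, 0.1853]
ee_rot: [3.138, 0.003, 1.742]
wrist_force: [0.0, -0.0, -0.6]
width: 0.0917
finger_force: 0.0
```

```bash
python3 -c "
from h import *
delta(.437,-.322,.18)
im,c=snap('side','s9.png')
u,v=map(int,proj(c,(.574,-.285,.07)));r=50
a=cv2.resize(im[v-r:v+r,u-r:u+r],(400,400),interpolation=cv2.INTER_CUBIC)
print(proj(c,(.574,-.285,.07)),u,v)
im,c=snap('wrist','w9.png');print(proj(c,(.5742,-.2848,.070)))
u,v=map(int,proj(c,(.5742,-.2848,.070)))
b=cv2.resize(im[v-r:v+r,u-r:u+r],(400,400),interpolation=cv2.INTER_CUBIC)
cv2.imwrite('pics/s9c.png',np.hstack([a,b]))"
```

```text
pos [ 0.5755 -0.2854  0.1853] rot [3.1382e+00 2.8000e-03 1.7417e+00] yawdeg 99.79 t 15.6 F [ 0.  -0.  -0.6] w 0.0917 ff 0.0
tool mm [ -12.5 -142.7    5.3]
(np.float64(299.59788305097425), np.float64(194.48044218485532)) 299 194
(np.float64(280.04370468373963), np.float64(206.45681249142964))
```

View pics/s9c.png

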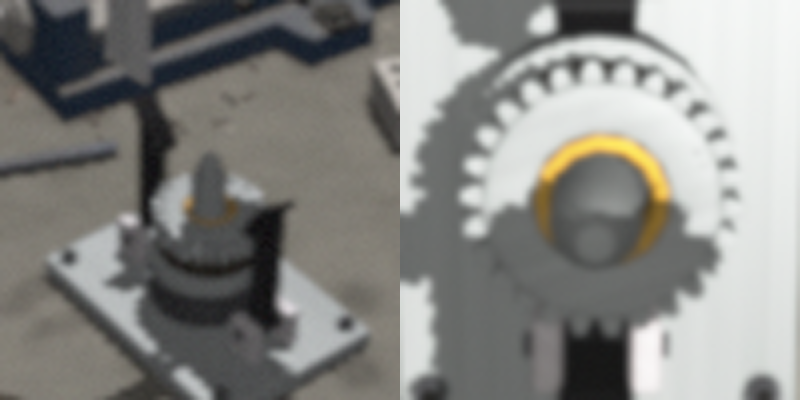

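Gear sits flat on the ring (side view left), concentric round the mandrel at crop (600,200). Now ring B.

Request:
carry_out([
  [0, [-3, -36, 0], 0],
  [0, [-3, -36, 0], 0],
  [0, [-3, -36, 0], 0],
  [0, [-3, -36, 0], 0],
  [0, [0, 0, 35], 0],
  [0, [0, 0, 35], 0],
  [0, [0, 0, 0], 0],
  [0, [0, 0, 0], 0],
])

```text
time: 16.5
tool_pos: [0.4339, -0.3204, 0.1113]
ee_rot: [-3.139, -0.004, 1.742]
wrist_force: [0.9, -0.0, -0.2]
width: 0.0941
finger_force: 0.0
```

```bash
python3 -c "
from h import *
delta(.4372,-.3222,.016)
im,c=snap('wrist','w10.png');u,v=proj(c,(.4372,-.3222,.01)); print(u,v); u,v=int(u),int(v)
cv2.imwrite('pics/w10c.png',cv2.resize(im[v-60:v+60,u-60:u+60],None,fx=4,fy=4,interpolation=cv2.INTER_CUBIC))"
```

```text
pos [ 0.4339 -0.3204  0.1113] rot [-3.139  -0.0035  1.7417] yawdeg 99.79 t 16.5 F [ 0.9 -0.  -0.2] w 0.0941 ff 0.0
tool mm [-2.3  2.9 95.3]
284.7153861902671 213.67214616452642
```

View pics/w10c.png

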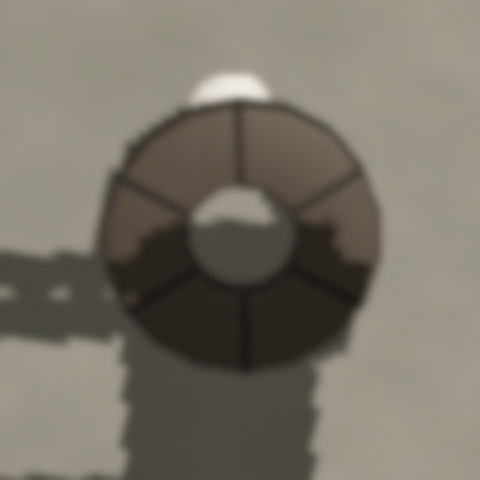

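Request:
carry_out([
  [0, [0, 2.5, 0], 0],
  [0, [0, 0, 30], 0],
  [0, [0, 0, 30], 0],
  [0, [0, 0, 25], 0],
  [0, [0, 0, 0], 0],
  [0, [0, 0, 0], 0],
])

```text
time: 17.15
tool_pos: [0.4382, -0.3214, 0.0294]
ee_rot: [3.14, 0.001, 1.742]
wrist_force: [-0.8, -0.1, 0.5]
width: 0.0942
finger_force: 0.0
```

```bash
python3 -c "
from h import *
a=np.radians(9.8)
p=np.array([.4372,-.3222])+.00145*np.array([-np.sin(a),np.cos(a)])-.0004*np.array([np.cos(a),np.sin(a)])
print(p);delta(p[0],p[1],.016)"
```

```text
[ 0.43655903 -0.32083924]
pos [ 0.4382 -0.3214  0.0294] rot [3.1404e+00 1.3000e-03 1.7420e+00] yawdeg 99.81 t 17.15 F [-0.8 -0.1  0.5] w 0.0942 ff 0.0
tool mm [ 0.8 -1.6 13.4]
```

Request:
carry_out([
  [0, [1.2, -1.6, 13.5], 0],
  [0, [0, 0, 0], 0],
  [255, [0, 0, 0], 0],
  [255, [0, 0, 0], 0],
  [255, [0, 0, 0], 0],
  [255, [0, 0, 0], 0],
  [255, [0, 0, 0], 0],
  [255, [0, 0, 0], 0],
])

```text
time: 17.95
tool_pos: [0.4356, -0.32, 0.0147]
ee_rot: [3.141, 0.0, 1.742]
wrist_force: [0.4, 0.6, -0.1]
width: 0.054
finger_force: 30.0
```

Request:
carry_out([
  [255, [0, 0, 0], 0],
  [255, [0, 0, 0], 0],
])

```text
time: 18.15
tool_pos: [0.4356, -0.32, 0.0147]
ee_rot: [3.141, 0.0, 1.742]
wrist_force: [-0.1, 0.7, 1.5]
width: 0.0538
finger_force: 30.0
```

Request:
carry_out([
  [255, [0, 0, -20], 0],
  [255, [0, 0, -45], 0],
  [255, [0, 0, -45], 0],
  [255, [0, 0, -35], 0],
  [255, [0, 40, 0], 0],
  [255, [0, 40, 0], 0],
  [255, [0, 0, 0], 0],
  [255, [0, 0, 0], 0],
])

```text
time: 18.95
tool_pos: [0.5142, -0.3059, 0.1584]
ee_rot: [-3.14, -0.001, 1.743]
wrist_force: [0.6, -0.5, -1.2]
width: 0.0533
finger_force: 30.0
```

```bash
python3 -c "
from h import *
delta(.574,-.2848,.16)
im,c=snap('wrist','w11.png'); tp=np.array(robot.get_obs()['tool_pos'])
u,v=proj(c,tp+[0,0,-.006]); print(u,v); u,v=int(u),int(v); print(u,v)
cv2.imwrite('pics/w11c.png',cv2.resize(im[v-65:v+65,u-65:u+65],None,fx=4,fy=4,interpolation=cv2.INTER_CUBIC))"
```

```text
pos [ 0.5142 -0.3059  0.1584] rot [-3.1396e+00 -1.4000e-03  1.7430e+00] yawdeg 99.87 t 18.95 F [ 0.6 -0.5 -1.2] w 0.0533 ff 29.999735180754215
tool mm [10.5 62.5 -1.6]
279.352128054154 257.14425939860604
279 257
```

View pics/w11c.png

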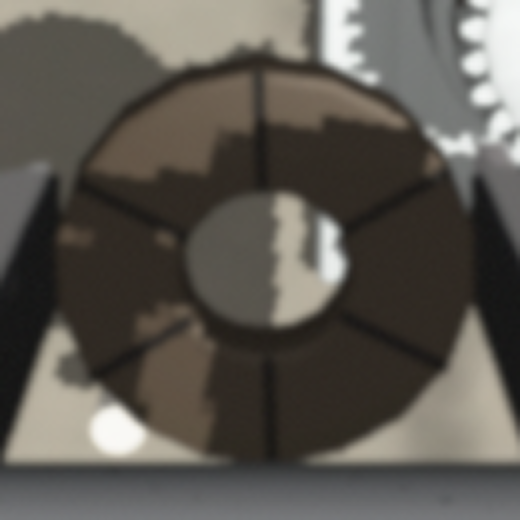

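Ring B held flat, centred on the TCP within about 0.5 mm (ring centre picture (280.6,258.5)).

```bash
python3 -c "
from h import *
delta(.5737,-.2842,.155)"
```

```text
pos [ 0.5136 -0.3061  0.1586] rot [-3.1397e+00 -1.2000e-03  1.7420e+00] yawdeg 99.81 t 19.0 F [-0.3  1.1 -1.2] w 0.0533 ff 29.999764384701848
tool mm [11.3 62.9  3.6]
```

Request:
carry_out([
  [255, [6, 31, 0], 0],
  [255, [5.3, 31.5, 0], 0],
  [255, [0, 0, 0], 0],
  [255, [0, 0, 0], 0],
  [255, [0, 0, 20], 0],
  [255, [0, 0, 15], 0],
  [255, [0, 0, 0], 0],
  [255, [0, 0, 0], 0],
])

```text
time: 19.8
tool_pos: [0.5729, -0.2849, 0.124]
ee_rot: [-3.14, -0.001, 1.741]
wrist_force: [0.6, 0.1, -0.6]
width: 0.0535
finger_force: 30.0
```

```bash
python3 -c "
from h import *
delta(.5737,-.2842,.0847)"
```

```text
pos [ 0.5729 -0.2849  0.124 ] rot [-3.1403e+00 -1.0000e-03  1.7407e+00] yawdeg 99.73 t 19.8 F [ 0.6  0.1 -0.6] w 0.0535 ff 29.99978218926117
tool mm [ 0.5  0.9 39.3]
```

Request:
carry_out([
  [255, [0.5, 0.9, 5], 0],
  [255, [0, 0, 5], 0],
  [255, [0, 0, 5], 0],
  [255, [0, 0, 5], 0],
  [255, [0, 0, 4], 0],
  [255, [0, 0, 0], 0],
])

```text
time: 20.4
tool_pos: [0.5743, -0.2836, 0.0994]
ee_rot: [-3.14, -0.001, 1.742]
wrist_force: [-0.0, 0.1, -0.1]
width: 0.0533
finger_force: 30.0
```

Bottom is at about 85 mm, past the taper, with no force. Continue to seat.

Request:
carry_out([
  [255, [-0.4, 0, 4], 0],
  [255, [0, 0, 4], 0],
  [255, [0, 0, 4], 0],
  [255, [0, 0, 2], 0],
  [255, [0, 0, 0], 0],
  [255, [0, 0, 0], 0],
])

```text
time: 21.0
tool_pos: [0.5746, -0.2842, 0.0861]
ee_rot: [-3.141, -0.001, 1.742]
wrist_force: [-1.1, 0.5, -0.9]
width: 0.0534
finger_force: 30.0
```

Request:
carry_out([
  [255, [0, 0, 1], 0],
  [255, [0, 0, 0], 0],
  [90, [0, 0, 0], 0],
  [60, [0, 0, 0], 0],
  [60, [0, 0, 0], 0],
  [40, [0, 0, 0], 0],
  [40, [0, 0, 0], 0],
])

```text
time: 21.7
tool_pos: [0.575, -0.2845, 0.0857]
ee_rot: [3.141, 0.0, 1.742]
wrist_force: [0.2, -0.1, -0.3]
width: 0.0786
finger_force: 0.0
```

Request:
carry_out([
  [40, [0, 0, -20], 0],
  [40, [0, 0, -40], 0],
  [40, [0, 0, -35], 0],
  [20, [0, 0, 0], 0],
  [0, [0, 0, 0], 0],
])

```text
time: 22.2
tool_pos: [0.5754, -0.2846, 0.1816]
ee_rot: [3.14, 0.002, 1.742]
wrist_force: [-0.0, 0.7, 0.6]
width: 0.0912
finger_force: 0.0
```

```bash
python3 -c "
from h import *
delta(.4293,-.015,.18)
im,c=snap('side','s12.png')
u,v=map(int,proj(c,(.574,-.285,.07)));r=50
a=cv2.resize(im[v-r:v+r,u-r:u+r],(400,400),interpolation=cv2.INTER_CUBIC)
im,c=snap('wrist','w12.png');print(proj(c,(.5742,-.2848,.080)))
u,v=map(int,proj(c,(.5742,-.2848,.080)))
b=cv2.resize(im[v-r:v+r,u-r:u+r],(400,400),interpolation=cv2.INTER_CUBIC)
cv2.imwrite('pics/s12c.png',np.hstack([a,b]))"
```

```text
pos [ 0.5754 -0.2846  0.1816] rot [3.1395e+00 1.7000e-03 1.7417e+00] yawdeg 99.79 t 22.2 F [-0.   0.7  0.6] w 0.0912 ff 0.0
tool mm [290.5 -98.1   1.6]
(np.float64(279.9790788676825), np.float64(211.61680844504943))
```

View pics/s12c.png

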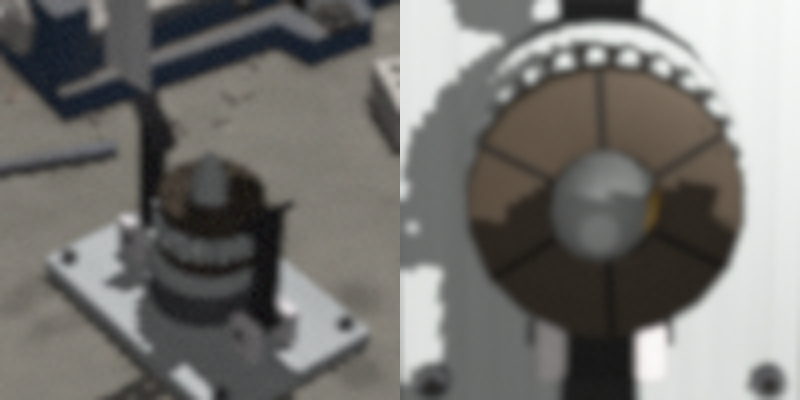

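Full stack ring–gear–ring sits flat and concentric in both views. Now the cap; I've used my picture views, so from here I measure numerically.

Request:
carry_out([
  [0, [36.3, -12.3, -3], 0],
  [0, [36.3, -12.3, 0], 0],
  [0, [36.3, -12.3, 0], 0],
  [0, [36.3, -12.3, 0], 0],
  [0, [36.3, -12.3, 0], 0],
  [0, [36.3, -12.3, 0], 0],
  [0, [36.3, -12.3, 0], 0],
  [0, [36.3, -12.3, 0], 0],
])

```text
time: 23.1
tool_pos: [0.4265, -0.0135, 0.1812]
ee_rot: [-3.138, -0.002, 1.741]
wrist_force: [0.6, 0.6, 0.2]
width: 0.0944
finger_force: 0.0
```

Request:
carry_out([
  [0, [0, 0, 0], 0],
  [0, [0, 0, 0], 0],
  [0, [0, 0, 0], 0],
])

```text
time: 23.4
tool_pos: [0.4285, -0.0155, 0.1825]
ee_rot: [-3.14, -0.0, 1.741]
wrist_force: [-0.1, -0.8, 0.0]
width: 0.0941
finger_force: 0.0
```

```bash
python3 -c "
from h import *
delta(.4293,-.015,.026)
im,c=snap('wrist','w13.png');g=cv2.cvtColor(im,6)
u,v=proj(c,(.4293,-.015,.008)); print(u,v,proj(c,(.4293,-.015,.031))); u,v=int(u),int(v)
print(g[v,u-70:u+70:7]); print(g[v-70:v+70:7,u])
for t in(165,180,195): disc(im,c,g>t,u,v,55,.008)
G=cv2.medianBlur(g,3)[v-60:v+60,u-60:u+60]
print(cv2.HoughCircles(G,cv2.HOUGH_GRADIENT,1,5,param1=80,param2=14,minRadius=12,maxRadius=55)[0][:6]+[u-60,v-60,0])
"
```

```text
pos [ 0.4285 -0.0155  0.1825] rot [-3.1399e+00 -2.0000e-04  1.7409e+00] yawdeg 99.75 t 23.4 F [-0.1 -0.8  0. ] w 0.0941 ff 0.0
tool mm [  0.4   0.9 156.5]
281.69545652243124 191.17226871412623 (np.float64(281.746956117942), np.float64(196.1350937580614))
[160 160 163 161 127 247 247 132 249 250 242 250 250 250 250 250 130 139
 148 158]
[144 154 160 165 161 253 251 251 163 250 242  70 129 127 128 126 156 156
 160 161]
circle 0.4282 -0.0151 D 77.9 ell 427.8 -15.2 [76.  77.2]
circle 0.4276 -0.0151 D 76.5 ell 427.6 -15.0 [75.1 75.9]
circle 0.4277 -0.0151 D 75.8 ell 427.6 -14.8 [74.5 74.8]
[[279.5        191.5         39.79999924]
 [272.5        198.5         28.        ]
 [276.5        202.5         25.70000076]
 [288.5        198.5         27.5       ]
 [283.5        188.5         35.        ]
 [275.5        186.5         33.79999924]]
```

Request:
carry_out([
  [0, [0.8, -0.6, 40], 0],
  [0, [0, 0, 40], 0],
  [0, [0, 0, 40], 0],
  [0, [0, 0, 20], 0],
  [0, [0, 0, 0], 0],
  [0, [0, 0, 0], 0],
])

```text
time: 24.05
tool_pos: [0.4282, -0.0149, 0.0437]
ee_rot: [-3.141, -0.0, 1.74]
wrist_force: [-0.0, -0.4, 0.1]
width: 0.0942
finger_force: 0.0
```

```bash
python3 -c "
from h import *
delta(.4278,-.0148,.026)"
```

```text
pos [ 0.4282 -0.0149  0.0437] rot [-3.1411e+00 -1.0000e-04  1.7403e+00] yawdeg 99.71 t 24.05 F [-0.  -0.4  0.1] w 0.0942 ff 0.0
tool mm [ 0.2 -0.4 17.7]
```

Request:
carry_out([
  [0, [0, 0, 17.5], 0],
  [0, [0, 0, 0], 0],
  [255, [0, 0, 0], 0],
  [255, [0, 0, 0], 0],
  [255, [0, 0, 0], 0],
  [255, [0, 0, 0], 0],
  [255, [0, 0, 0], 0],
  [255, [0, 0, 0], 0],
])

```text
time: 24.85
tool_pos: [0.4278, -0.0142, 0.0262]
ee_rot: [3.141, 0.0, 1.742]
wrist_force: [-0.1, -0.6, 0.2]
width: 0.0491
finger_force: 0.0
```

Request:
carry_out([
  [255, [0, 0, 0], 0],
  [255, [0, 0, 0], 0],
  [255, [0, 0, 0], 0],
  [255, [0, 0, 0], 0],
  [255, [0, 0, 0], 0],
  [255, [0, 0, 0], 0],
])

```text
time: 25.45
tool_pos: [0.4277, -0.0142, 0.026]
ee_rot: [-3.141, -0.0, 1.742]
wrist_force: [-0.4, -0.3, 0.1]
width: 0.0336
finger_force: 30.0
```

Request:
carry_out([
  [255, [0, 0, -20], 0],
  [255, [0, 0, -45], 0],
  [255, [0, 0, -45], 0],
  [255, [0, 0, -45], 0],
  [255, [0, 0, 0], 0],
])

```text
time: 25.95
tool_pos: [0.4316, -0.0148, 0.1882]
ee_rot: [3.128, 0.004, 1.742]
wrist_force: [0.3, 0.1, -1.4]
width: 0.0337
finger_force: 30.0
```

```bash
python3 -c "
from h import *
delta(.5742,-.2845,.18)
im,c=snap('wrist','w14.png');g=cv2.cvtColor(im,6); tp=np.array(robot.get_obs()['tool_pos'])
u,v=proj(c,tp+[0,0,-.018]); print(u,v,proj(c,tp+[.017,0,.005]),proj(c,tp+[0,.038,-.018])); u,v=int(u),int(v)
print(g[v-90:v+75:5,u]); print(g[v,u-90:u+90:6]); print(g[v-50,u-90:u+90:6])
"
```

```text
pos [ 0.4316 -0.0148  0.1882] rot [3.1283 0.0045 1.7417] yawdeg 99.79 t 25.95 F [ 0.3  0.1 -1.4] w 0.0337 ff 29.999573808163404
tool mm [-290.    94.7    8.2]
276.9316991100701 244.84117036559772 (np.float64(311.68489986466625), np.float64(266.5909753538326)) (np.float64(289.27499824256034), np.float64(176.698952933865))
[171 159 154 154 162 160 253 254 253 253 252 253 253 238 104 104 123 140
 142 142 142 132  24  23  85 141 140 140 140 140 136  62  93]
[ 84  84  85  84  98 140 105 104 105 103  31 101 142 142 142 142 140 139
 140 138 110  89  79 105 106 105 135 140 175 170]
[222 170  86  84  83  84  86  86  87 229 253 254 254 254 253 253 253 253
 253 254 254 254 254 166 169 176 176 176 176 174]
```

Request:
carry_out([
  [255, [-36, 12, 0], 0],
  [255, [-36, 12, 0], 0],
  [255, [-36, 12, 0], 0],
  [255, [-36, 12, 0], 0],
  [255, [-36, 12, 0], 0],
  [255, [-36, 12, 0], 0],
  [255, [-36, 12, 0], 0],
  [255, [-36, 10, 0], 0],
])

```text
time: 26.8
tool_pos: [0.5689, -0.2827, 0.1771]
ee_rot: [-3.137, -0.004, 1.742]
wrist_force: [0.5, 0.6, -2.3]
width: 0.0335
finger_force: 30.0
```

Request:
carry_out([
  [255, [0, 0, 0], 0],
  [255, [0, 0, 0], 0],
  [255, [0, 0, 0], 0],
])

```text
time: 27.1
tool_pos: [0.5685, -0.2807, 0.1792]
ee_rot: [-3.139, -0.003, 1.742]
wrist_force: [0.3, 1.1, -2.2]
width: 0.0333
finger_force: 30.0
```

```bash
python3 -c "
from h import *
delta(.5742,-.2845,.18)
im,c=snap('wrist','w15.png');g=cv2.cvtColor(im,6); tp=np.array(robot.get_obs()['tool_pos'])
u,v=proj(c,tp+[0,0,.005]); print('pred boss top',u,v); U,V=int(u),int(v)
w=(g<70)[V-12:V+13,U-12:U+13].astype(np.uint8); n,l,s,ct=cv2.connectedComponentsWithStats(w); print(s,ct+[U-12,V-12])
a=np.radians(9.8); e=tp+[-.038*np.sin(a),.038*np.cos(a),-.018]; u,v=proj(c,e); v2=proj(c,e-[0,0,.008])[1]; print('pred top flange edge',u,v,v2); u=int(round(u)); print(g[int(v)-14:int(v)+14,u])
"
```

```text
pos [ 0.5685 -0.2807  0.1792] rot [-3.1393e+00 -2.8000e-03  1.7423e+00] yawdeg 99.82 t 27.1 F [ 0.3  1.1 -2.2] w 0.0333 ff 29.999523432925344
tool mm [-4.7  4.9 -0.8]
pred boss top 281.05959066366177 265.7746174206082
[[  0   0  25  25 447]
 [  4   7  15  15 178]] [[281.43847875 264.05145414]
 [279.8988764  267.38202247]]
pred top flange edge 281.22207728498233 178.15400947916245 175.80984914200477
[ 52  59  55  45  36  33  33  47 102 176 225 230 206 145  95  96 137 197
 238 250 251 252 252 252 252 252 252 252]
```

Cap hole sits at (279.9,267.4) against the predicted (281.1,265.8): the cap is about 0.7 mm toward tool −x; compensate.

Request:
carry_out([
  [255, [-4, 5.1, 0], 0],
  [255, [0, 0, 0], 0],
  [255, [0, 0, 20], 0],
  [255, [0, 0, 20], 0],
  [255, [0, 0, 8], 0],
  [255, [0, 0, 0], 0],
  [255, [0, 0, 0], 0],
])

```text
time: 27.85
tool_pos: [0.5755, -0.2851, 0.1339]
ee_rot: [3.141, 0.001, 1.742]
wrist_force: [-0.6, 0.5, 0.1]
width: 0.0333
finger_force: 30.0
```

```bash
python3 -c "
from h import *
delta(.5742,-.2838,.106)"
```

```text
pos [ 0.5755 -0.2851  0.1339] rot [3.1407e+00 7.0000e-04 1.7419e+00] yawdeg 99.81 t 27.85 F [-0.6  0.5  0.1] w 0.0333 ff 29.999584816396236
tool mm [ 1.5 -1.  27.9]
```

Request:
carry_out([
  [255, [1.3, -1, 0], 0],
  [255, [0, 0, 4], 0],
  [255, [0, 0, 4], 0],
  [255, [0, 0, 3], 0],
  [255, [0, 0, 0], 0],
])

```text
time: 28.35
tool_pos: [0.5735, -0.2837, 0.121]
ee_rot: [-3.14, -0.001, 1.742]
wrist_force: [-0.1, -0.4, -1.6]
width: 0.0333
finger_force: 30.0
```

Request:
carry_out([
  [255, [0, 0, 2], 0],
  [255, [0, 0, 2], 0],
  [255, [0, 0, 0], 0],
])

```text
time: 28.65
tool_pos: [0.5738, -0.2838, 0.1178]
ee_rot: [-3.141, -0.001, 1.742]
wrist_force: [0.3, -0.6, -2.1]
width: 0.0335
finger_force: 30.0
```

Request:
carry_out([
  [255, [0, 0, 2], 0],
  [255, [0, 0, 2], 0],
  [255, [0, 0, 2], 0],
  [255, [0, 0, 0], 0],
])

```text
time: 29.05
tool_pos: [0.5747, -0.2846, 0.1134]
ee_rot: [3.139, 0.002, 1.742]
wrist_force: [-0.1, -0.3, 4.8]
width: 0.0333
finger_force: 30.0
```

Request:
carry_out([
  [255, [0, 0, 2], 0],
  [255, [0, 0, 2], 0],
  [255, [0, 0, 0], 0],
])

```text
time: 29.35
tool_pos: [0.5747, -0.2847, 0.11]
ee_rot: [3.139, 0.003, 1.742]
wrist_force: [-0.8, 1.4, 6.8]
width: 0.0334
finger_force: 30.0
```

Request:
carry_out([
  [255, [0, 0, 2], 0],
  [255, [0, 0, 2], 0],
  [255, [0, 0, 0], 0],
])

```text
time: 29.65
tool_pos: [0.5748, -0.2856, 0.107]
ee_rot: [3.138, 0.005, 1.741]
wrist_force: [-0.6, -1.1, 8.4]
width: 0.0333
finger_force: 30.0
```

Request:
carry_out([
  [255, [0, 0, 2], 0],
  [255, [0, 0, 2], 0],
  [255, [0, 0, 0], 0],
])

```text
time: 29.95
tool_pos: [0.5749, -0.2845, 0.1023]
ee_rot: [3.138, 0.002, 1.742]
wrist_force: [-0.7, 2.0, 6.9]
width: 0.0335
finger_force: 30.0
```

Request:
carry_out([
  [255, [0, 0, 2], 0],
  [255, [0, 0, 1], 0],
  [255, [0, 0, 0], 0],
])

```text
time: 30.25
tool_pos: [0.5749, -0.2848, 0.0995]
ee_rot: [3.138, 0.003, 1.742]
wrist_force: [-1.9, -0.6, 7.7]
width: 0.0332
finger_force: 30.0
```

Request:
carry_out([
  [255, [0, 0, 1], 0],
  [255, [0, 0, 1], 0],
  [255, [0, 0, 0], 0],
])

```text
time: 30.55
tool_pos: [0.575, -0.2845, 0.098]
ee_rot: [3.138, 0.003, 1.742]
wrist_force: [-1.5, 3.3, 10.7]
width: 0.0335
finger_force: 30.0
```

Request:
carry_out([
  [255, [0, 0, 1], 0],
  [255, [0, 0, 0], 0],
])

```text
time: 30.75
tool_pos: [0.575, -0.2845, 0.0973]
ee_rot: [3.138, 0.003, 1.742]
wrist_force: [-1.7, 2.5, 11.2]
width: 0.0334
finger_force: 30.0
```

Request:
carry_out([
  [255, [0, 0, 1], 0],
  [255, [0, 0, 1], 0],
  [255, [0, 0, 0], 0],
])

```text
time: 31.05
tool_pos: [0.575, -0.2845, 0.0957]
ee_rot: [3.138, 0.003, 1.742]
wrist_force: [-2.0, 2.0, 12.5]
width: 0.0334
finger_force: 30.0
```

```bash
python3 -c "
from h import *
delta(.5742,-.2838,.106)
im,c=snap('wrist','w16.png');print(np.array(robot.get_obs()['wrist_torque']).round(2))"
```

```text
pos [ 0.575  -0.2845  0.0957] rot [3.1381e+00 2.9000e-03 1.7419e+00] yawdeg 99.8 t 31.05 F [-2.   2.  12.5] w 0.0334 ff 30.01015981659293
tool mm [  0.8  -0.7 -10.3]
[0.23 0.58 0.03]
```

Request:
carry_out([
  [255, [0, 0, -2], 0],
  [255, [0, 0, 0], 0],
])

```text
time: 31.3
tool_pos: [0.575, -0.2845, 0.0977]
ee_rot: [3.138, 0.003, 1.742]
wrist_force: [-1.5, 1.6, 12.0]
width: 0.0331
finger_force: 30.0
```

Request:
carry_out([
  [255, [0, 0, -1], 0],
  [255, [0, 0, 0], 0],
])

```text
time: 31.5
tool_pos: [0.575, -0.2845, 0.0984]
ee_rot: [3.138, 0.003, 1.742]
wrist_force: [-2.2, 2.0, 10.1]
width: 0.0338
finger_force: 30.0
```

Request:
carry_out([
  [255, [0, 0, -1.5], 0],
  [255, [0, 0, 0], 0],
])

```text
time: 31.7
tool_pos: [0.5749, -0.2844, 0.0988]
ee_rot: [3.138, 0.002, 1.742]
wrist_force: [-0.9, 2.0, 8.1]
width: 0.0332
finger_force: 30.0
```

Request:
carry_out([
  [255, [0, 0, -1], 0],
  [255, [0, 0, 0], 0],
])

```text
time: 31.9
tool_pos: [0.5749, -0.2843, 0.0989]
ee_rot: [3.139, 0.002, 1.742]
wrist_force: [-0.0, 0.9, 6.5]
width: 0.0339
finger_force: 30.0
```

Height stays at 98.9 mm while the force drops: the catches hold the cap. Let go and withdraw.

Request:
carry_out([
  [200, [0, 0, 0], 0],
  [120, [0, 0, 0], 0],
  [60, [0, 0, 0], 0],
  [60, [0, 0, 0], 0],
  [40, [0, 0, -10], 0],
  [40, [0, 0, -40], 0],
  [40, [0, 0, -40], 0],
  [40, [0, 0, 0], 0],
])

```text
time: 32.7
tool_pos: [0.5767, -0.2857, 0.1962]
ee_rot: [3.131, 0.009, 1.742]
wrist_force: [0.3, -0.7, 1.1]
width: 0.0791
finger_force: 0.0
```

```bash
python3 -c "
from h import *
delta(.5742,-.2845,.2)
im,c=snap('wrist','w17.png');g=cv2.cvtColor(im,6)
for z in(.104,.115):
  print(z,proj(c,(.5742,-.2845,z)))
U,V=map(int,proj(c,(.5742,-.2845,.104)))
w=(g<60)[V-15:V+16,U-15:U+16].astype(np.uint8); n,l,s,ct=cv2.connectedComponentsWithStats(w); print(s,ct+[U-15,V-15])
# two-view: boss hole height with side camera
im,c2=snap('side','s17.png'); print(proj(c2,(.5742,-.2845,.104)),proj(c2,(.5742,-.2845,.114)))
g2=cv2.cvtColor(im,6); u,v=map(int,proj(c2,(.5742,-.2845,.104))); print(g2[v-16:v+18,u-22:u+24:2])
"
```

```text
pos [ 0.5767 -0.2857  0.1962] rot [3.1311 0.0092 1.7416] yawdeg 99.78 t 32.7 F [ 0.3 -0.7  1.1] w 0.0791 ff 0.0
tool mm [ 1.7 -2.2 -3.8]
0.104 (np.float64(276.1421770380832), np.float64(210.01103508522675))
0.115 (np.float64(276.13086104944733), np.float64(213.96450761338878))
[[  0   0  31  31 906]
 [ 11  13   9   8  55]] [[275.97350993 209.92273731]
 [276.43636364 211.27272727]]
(np.float64(300.10961905593757), np.float64(180.83992648339958)) (np.float64(300.2759983108142), np.float64(176.7496052918516))
[[ 48  35  29  33  30  33  36  53  71  94 111 121 124 125 127 125 128 124
  121 124 122 123 123]
 [ 32  32  31  32  32  43  63  86 102 114 122 124 127 126 129 128 125 123
  123 122 125 123 123]
 [ 31  35  32  35  38  64  98 111 120 123 125 125 127 123 126 129 123 120
  120 123 120 122 123]
 [ 36  32  38  44  43  82 121 122 125 128 125 124 127 114 116 125 115 114
  121 123 123 123 122]
 [ 37  38  46  55  41  81 123 127 128 126 125 123 126 113 105 117 108 116
  124 124 122 121 121]
 [ 54  67  54  47  38  76 124 128 125 126 126 124 123 119 106 112 117 123
  124 122 123 124 123]
 [ 86 
[... 2010 characters left out ...]
212 215 217 185 127]
 [121 121 150 210 216 205 214 174  92  85  92  94  94  91  91  87  89 132
  188 198 213 193 131]
 [118 122 151 210 218 217 209 138  84  87  93  96  96  93  93  89  83 104
  131 155 211 197 133]
 [121 118 141 207 219 217 205 124  83  88  91  95  91  96  93  88  88  91
   86 122 200 183 125]
 [119 117 129 202 219 218 208 132  89  87  92  93  93  94  92  88  91  93
   85 104 172 147 106]
 [122 120 118 182 218 216 210 146  92  91  92  92  95  94  92  90  91  90
   83  74 114  91  98]
 [121 124 119 156 212 217 202 125  87  91  91  94  94  95  90  92  92  84
   68  43  53  66 109]
 [135 158 140 126 198 216 189  96  80  93  94  92  93  91  92  91  89  67
   42  26  28  80 123]]
```

```bash
python3 -c "
from h import *
for n,z in(('wrist',.081),('top',.081)):
  im,c=snap(n); g=cv2.cvtColor(im,6); u,v=proj(c,(.5742,-.2845,z)); print(n,u,v); u,v=int(u),int(v)
  S=1 if n=='top' else 3
  a=np.radians(9.8);X=np.array([np.cos(a),np.sin(a),0]);Y=np.array([-X[1],X[0],0]);C=np.array([.5742,-.2845,z])
  for nm,d in(('x+',X),('x-',-X),('y+',Y),('y-',-Y)):
    print(nm,[int(g[int(round(q[1])),int(round(q[0]))]) for q in (proj(c,C+d*r*1e-3) for r in range(26,46,1))])
"
```

```text
wrist 279.71013152626364 207.64922301620769
x+ [248, 247, 247, 247, 247, 248, 248, 247, 248, 247, 243, 229, 201, 162, 159, 158, 158, 158, 158, 157]
x- [222, 232, 240, 244, 244, 244, 244, 244, 244, 243, 227, 189, 137, 109, 90, 80, 75, 74, 74, 74]
y+ [249, 249, 249, 249, 250, 251, 251, 241, 189, 108, 33, 31, 34, 49, 57, 52, 41, 41, 41, 42]
y- [123, 125, 126, 124, 123, 123, 121, 113, 94, 63, 37, 27, 27, 28, 27, 27, 26, 28, 27, 27]
top 293.614885800609 179.37245717785046
x+ [57, 57, 57, 56, 56, 60, 60, 60, 60, 60, 64, 64, 66, 66, 66, 70, 70, 70, 70, 71]
x- [30, 31, 31, 29, 29, 29, 27, 27, 50, 50, 103, 103, 103, 128, 115, 113, 113, 112, 112, 112]
y+ [127, 126, 126, 125, 126, 128, 128, 128, 136, 136, 69, 69, 69, 18, 18, 70, 70, 35, 35, 35]
y- [29, 29, 29, 28, 28, 101, 101, 132, 132, 132, 117, 117, 115, 115, 116, 116, 116, 115, 115, 114]
```

Both catch noses cover the flange from 34 mm out on each side, and the flange edge is centred at 38 mm; the cap top is at 104 mm as expected.

```bash
python3 -c "
from h import *
print(robot.close_job())"
```

```text
the job is handed in; nothing more can be done
None
```

I built the clutch pack on the stand (ring, gear, ring, cap), pressed it home and let go; my measurements show both catches over the flange and the cap at the expected height. I handed it in at about 33 s, and the hand-in returned no verdict.

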